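Snap the axle clip on with the fork tool

ROBOT

A 6-joint arm with a two-finger parallel gripper is mounted at the origin on a cart in front of the work surface, level with it; the furniture and walls round the work are solid. World frame = base frame: x ahead of the robot, y to its left, z up, the work surface at z = 0. Lengths are in m, angles in degrees, forces in N, time in s.
With the tool pointing down it reaches from about 0.35 to 0.875 m from the base axis. Payload 4.2 kg.
Tool frame: the origin (TCP) lies on the centre line of the jaws, within the pads' length; the fingertips stand 19 mm ahead of it and the grasp point (between the pads) is the TCP; z points along the fingers, y is the line along which they close (so a half turn about z gives the same grasp; the last joint's range is limited). The gripper opens to 87 mm and grips with 3 to 60 N. Pads are 19 mm wide; open, the fingers measure 117 mm over their backs; the gripper's body (75 mm by 190 mm) begins 51 mm behind the grasp point.
Start: joints at [88.671, 22.042, 0.453, 0, -68.411, -14.817], TCP at [0.174, 0.6, 0.242] pointing down, gripper open.
Joint ranges: [-179.83, 179.83], [-69.29, 118.12], [-61.27, 80.66], [-181.25, 117.63], [-171.15, -9.14], [-177.46, 177.46]. Speed limits (degrees/s): [159.86, 159.86, 180, 180, 180, 180].

INTERFACE

Orientations are given as a 3x3 rotation matrix whose columns are the frame's x, y, z axes.
In Python, from station import sense, capture, finish_job, search_frame, masks_of gives the robot as it stands.
- The arm moves only by the tool drive_tool, never from a script. Its argument "rows" is a list of rows, each a list of 7 numbers: the opening in per cent of the stroke, from 0 (shut) to 100 (fully open), then the shift along the world's x, y, z in mm, then the turn, a rotation vector about the world's x, y, z in rad. In form: [[fingers, dx, dy, dz, wx, wy, wz], ...]. A call has 1 to 5 rows; each row shifts and turns the commanded pose from where the row before left it; what a row does not reach is not made up. A row lasts 1/12 s, in which the tool goes at most 41.7 mm and 7.16 degrees, less where a joint would pass 70% of its speed; a pose out of reach is approached as far as the arm can. A call is refused whole if a number of a shift passes 41.7 or a number of a turn 0.125, either way. A call with a gripper value outside its range is refused whole. The fingers move at their own pace and stop on an object; the grip force is fixed at half the most. Time passes only in rows, so rows that do not move let the fingers close. It gives the time, the measured TCP pose, the force, the opening and the grip force at its end, in the units of the state.
- sense(): the state, without advancing time (a new reading comes with each control period).
- capture(name): name is "side" or "top"; returns a dict with "frame" (384x512x3 uint8, red, green, blue), "z_map" (384x512 float32, m along the optical axis (not along the pixel's ray), 0 where there is no reading), "fx", "fy", "cx", "cy" (pixels), "R" (3x3) and "t" (3): a world point X has camera coordinates R X + t. Camera axes: x right, y down, z forward; pixel columns grow to the right and rows downward; lengths in m; the calibration is good to about 2 mm. A picture is of the moment at which its call begins.
- finish_job(): hands the job in; it is judged then, once.
Trained networks look in a picture, given as the dict that the camera call returned (one of the last four; its "shot" number tells which), for a name from the list of things; names that differ only in an ending like _2 or _b are one class to them, and where a whole thing is asked for, a point or a joint stands for the part that bears it (a point fixed in the world has none). Each returns a list of dicts, best first, with "p" (0 to 1); they miss things now and then, are a little off and sometimes report something else, mostly with a low value. They report only what shows in the picture. A call takes as long as a camera call. They do not tell look-alikes from the thing itself.
- search_frame(label, picture): "xy" ([column, row] in pixels, amid what is visible of it).
- masks_of(label, picture): "region" (384x512 bool, what is visible of it) and "xy" ([column, row] in pixels, amid what is visible of it).
The state is a dict: "time_s": time; "joints": joint angles; "joint_velocities": joint speeds; "effort": joint torques, N m; "tcp_pos": TCP position; "ee_rot": TCP orientation; "wrist_force": force on the tool from outside, world axes, zero at the start; "moment": the same for the moment, N m; "gripper_width": opening from 0.0 (shut) to 1.0 (fully open); "gripper_force": force on a finger pad.
Only numpy, scipy, OpenCV 4.12 (cv2) and the standard library are available. Lean on these libraries where they do the work, as an engineer would, in place of code of your own. Each camera call takes 0.05 s, during which the arm holds its last target. There are 200 camera calls.

TASK

The idler wheel still lacks its retaining clip. Pick up the fork tool and use it, not your fingers, to push the clip lying on the wheel sideways into the groove of the axle until it snaps fully home round the axle. Then lay the fork tool flat on the bench again, leaving everything else where it is.

Things in the scene. Friction and masses are not known exactly. Their poses are not given: they have to be found in the camera images.
- wheel: Fixed bare aluminium idler wheel, 150 dia, V-groove round its rim, lying level on a dark foot plate 126 square, upright steel axle through its middle. Flat top face 50 above the bench. Origin on the axle's axis at bench level, z up; the clip lies about 42 away on its -x side, so +x is roughly the pushing direction.
- groove (a point): Point on the axle's axis at the wheel's top face, 50 above the bench: the floor of the axle's groove. The groove is 20 dia and 8 high, directly on the wheel's face; above it the axle has a head 30 dia and 14 high (top 72 above the bench).
- clip: Loose U-shaped dark spring-steel axle clip, 6 thick, lying flat on the wheel's face. Origin on its underside at the centre of its seat (on the axle's axis when home); +x out of its mouth, z up. Two springy arms along +x, outer faces 15.3 either side, ending in inward noses at x = 8.5, 14.4 apart, and flared tips at x = 15, which have to spread over the axle.
- clip_back (a point): On the clip's underside, middle of the outer face of its straight stiff back, 33 wide, 17 behind the clip's origin (clip x = -17): push here along clip +x. The noses touch the axle with the clip's origin about 17 short of the axis; from there it takes about 8 N (more if crooked or dragging), then 8 short of the axis the clip jumps home by itself and stays.
- fork: Fork tool, 0.12 kg, flat underside, lying on the bench. Black handle 18 wide (y), 22 high, x = -55 to 25; flat steel shank 16 wide, 6 thick; crossbar 46 wide at x = 60 to 70; two prongs on to x = 87, 36.4 apart inside, so the clip's 33 mm back fits between them against the crossbar. Origin on the underside, on the centre line, at the place to grip; +x to the fork, z up.
- fork_seat (a point): On the fork tool's underside, middle of the crossbar's front face, 70 ahead of its origin along its +x; this face bears on the clip's back. With the clip home it is 17 from the axle's axis.
- spanner: steel combination spanner, 25 x 177 x 8, lying flat; bystander, its length along its own y (origin: centre of underside)
- driver_green: screwdriver with a green handle, 25 x 190 x 24, lying; bystander, its length along its own y (origin: centre of underside)
- small_weight0: small knobbed calibration weight, 22 dia x 30 high; bystander (origin: centre of underside)
- small_weight1: smaller knobbed calibration weight, 18 dia x 24 high; bystander (origin: centre of underside)
- bolt_m8_0: hexagon bolt, 15 x 38 x 13, lying; bystander (origin: centre of underside)
- tape_roll: roll of black tape lying flat, 62 dia x 19 high; bystander (origin: centre of underside)
- oil_bottle: dropper bottle, 45 dia x 130 high; bystander (origin: centre of underside)
- parts_tin: flat green tin, 74 x 110 x 31 high; bystander (origin: centre of underside)
Not all that is in view belongs to the job. Leave any red look-alike of the wheel alone.

How it is judged (in metres and radians):
On the way, in this order (a step that is already met when the one before it is completed fails the run):
1. the fork tool is picked up off the bench (height (world z) of fork above 0.03 m), for 0.2 s.
2. the clip is snapped home with the fork tool at its back (horizontal distance between clip and groove below 0.003 m and z of clip in the frame of groove between -0.003 and 0.004 m and angle between clip's own z axis and vertical below 0.15 rad and distance between fork_seat and clip below 0.035 m), for 0.1 s.
At the end, for the whole second after the job is handed in: The clip lies flat in the groove with its origin within 3 mm of the axle's axis, at rest; the fork tool lies flat on the bench top (underside within 6 mm of it, tilt under 0.1 rad), at rest (horizontal distance between clip and groove below 0.003 m and z of clip in the frame of groove between -0.003 and 0.004 m and angle between clip's own z axis and vertical below 0.15 rad and linear speed of each of clip, fork below 0.01 m/s and height (world z) of fork between -0.004 and 0.006 m and angle between fork's own z axis and vertical below 0.1 rad); the robot touches nothing.
It fails at once if the clip is touched by the fingers or the arm (contact force between any of the fingers, the arm and clip above 0.5 N).
It fails at once if a bystander is moved by more than 30 mm (distance of any of spanner, driver_green, small_weight0, small_weight1, bolt_m8_0, tape_roll, oil_bottle, parts_tin from where it was at the start of the episode above 0.03 m).
It also fails if it takes over 48 s, if anything falls off the work surface, if the arm or the gripper's body presses on something with over 40 N, if the wrist force passes 120 N, or if a joint passes its speed limit or range.

## Working session

There is one attempt and no reset: what is moved stays moved. The work goes in short steps, Python scripts to look and compute and a tool call to move; the robot and the scene stay as the last step left them, time stands still between calls to the robot, and variables do not carry over. Pictures are saved under pics/ and viewed, at most 10 in all, crops included, and the job is handed in when it is done.

Besides the shell and the picture viewer there is one more tool, called after "Request:" as name([rows], argument=value, ...), one row to a line, values as JSON. drive_tool: Moves the arm, as the interface text tells. Its arguments: {"type":"object","properties":{"rows":{"type":"array"}},"required":["rows"]}

```bash
mkdir -p pics; cat > h.py <<'E'
import numpy as np, cv2
from station import *
def save(c,n,box=None,s=1):
    f=c["frame"][:,:,::-1]
    if box: f=f[box[1]:box[3],box[0]:box[2]]
    cv2.imwrite("pics/"+n,cv2.resize(f,None,fx=s,fy=s,interpolation=cv2.INTER_CUBIC))
def world(c,uv,z=None):
    # uv Nx2 ; z: None -> depth map
    uv=np.atleast_2d(np.asarray(uv,float)); R=np.array(c["R"]);t=np.array(c["t"])
    ray=np.c_[(uv[:,0]-c["cx"])/c["fx"],(uv[:,1]-c["cy"])/c["fy"],np.ones(len(uv))]
    if z is None:
        d=c["z_map"][uv[:,1].round().astype(int),uv[:,0].round().astype(int)]
    else:
        o=-R.T@t; rw=ray@R; d=(z-o[2])/rw[:,2]
    return (ray*d[:,None]-t)@R
def pts(c,m):
    v,u=np.nonzero(m&(c["z_map"]>0)); return world(c,np.c_[u,v])
E
python3 - <<'E'
from h import *
a=capture("top");b=capture("side")
save(a,"top0.png",s=1.5);save(b,"side0.png",s=1.5)
for n,c in(("top",a),("side",b)):
  print(n,(-np.array(c["R"]).T@np.array(c["t"])).round(3))
  for l in("wheel","clip","fork","spanner","driver_green","oil_bottle","parts_tin","tape_roll"):
    for r in masks_of(l,c)[:2]:
      p=pts(c,r["region"])
      print(l,round(r["p"],2),np.round(r["xy"]),r["region"].sum(),np.median(p,0).round(3) if len(p) else '')
E
```

```text
top [ 0.466 -0.08   1.29 ]
wheel 0.88 [304. 143.] 1407 [ 0.809 -0.204  0.052]
wheel 0.85 [272. 210.] 1351 [ 0.574 -0.102  0.051]
fork 0.76 [218. 230.] 131 [0.488 0.091 0.021]
fork 0.22 [336. 221.] 148 [ 0.536 -0.313  0.019]
spanner 0.7 [166. 238.] 193 [0.47  0.288 0.007]
driver_green 0.74 [189. 229.] 136 [0.512 0.2   0.022]
oil_bottle 0.6 [339. 191.] 172 [ 0.634 -0.338  0.079]
parts_tin 0.6 [366. 250.] 645 [ 0.435 -0.42   0.032]
parts_tin 0.54 [275. 210.] 1476 [ 0.574 -0.102  0.051]
tape_roll 0.56 [331. 220.] 180 [ 0.535 -0.312  0.019]
side [0.634 1.007 0.771]
wheel 0.72 [263. 191.] 1575 [ 0.574 -0.069  0.047]
clip 0.64 [274. 188.] 56 [ 0.541 -0.059  0.052]
fork 0.73 [299. 238.] 463 [0.488 0.098 0.008]
spanner 0.83 [314. 294.] 454 [0.477 0.291 0.003]
driver_green 0.86 [295. 263.] 463 [0.506 0.209 0.015]
driver_green 0.33 [300. 238.] 490 [0.486 0.097 0.007]
oil_bottle 0.66 [245. 144.] 108 [ 0.623 -0.329  0.043]
parts_tin 0.58 [300. 138.] 548 [ 0.438 -0.399  0.027]
tape_roll 0.76 [274. 160.] 235 [ 0.535 -0.297  0.013]
```

```bash
python3 - <<'E'
from h import *
a=capture("top");b=capture("side")
save(a,"top_c.png",(140,110,340,260),4);save(b,"side_c.png",(200,140,360,260),5)
f=masks_of("fork",a)[0]; p=pts(a,f["region"]); 
print(f["xy"],p.min(0),p.max(0)); print(cv2.fitLine(p[:,:2].astype(np.float32),cv2.DIST_L2,0,.01,.01).ravel())
f=masks_of("fork",b)[0]; p=pts(b,f["region"]); 
print(p.min(0),p.max(0)); print(cv2.fitLine(p[:,:2].astype(np.float32),cv2.DIST_L2,0,.01,.01).ravel())
E
```

```text
[219.4, 230.6] [ 0.42751089  0.0716698  -0.00174791] [0.55137999 0.12546662 0.02758353]
[0.97563577 0.21939662 0.49031988 0.09125726]
[ 0.41984771  0.04753084 -0.00417954] [0.57046723 0.13362815 0.02464912]
[0.98849106 0.15127915 0.49381346 0.0971588 ]
```

View pics/top_c.png

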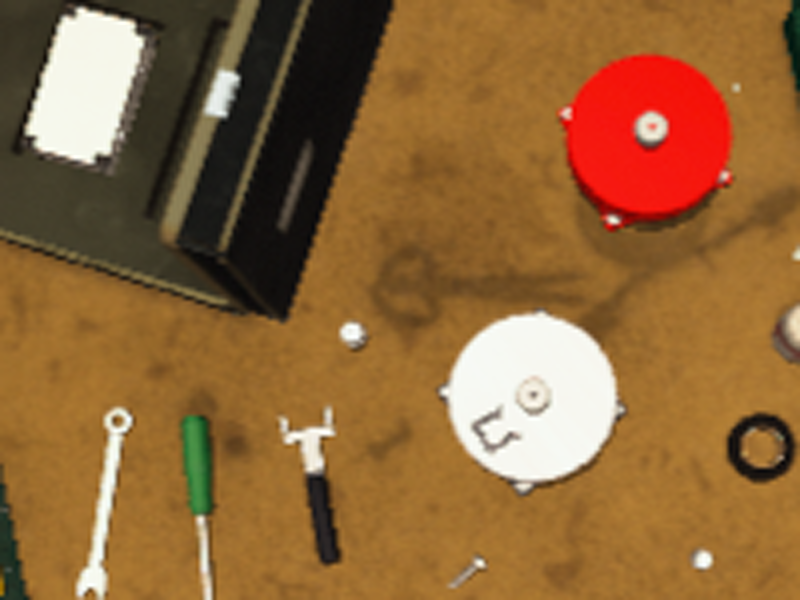

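View pics/side_c.png

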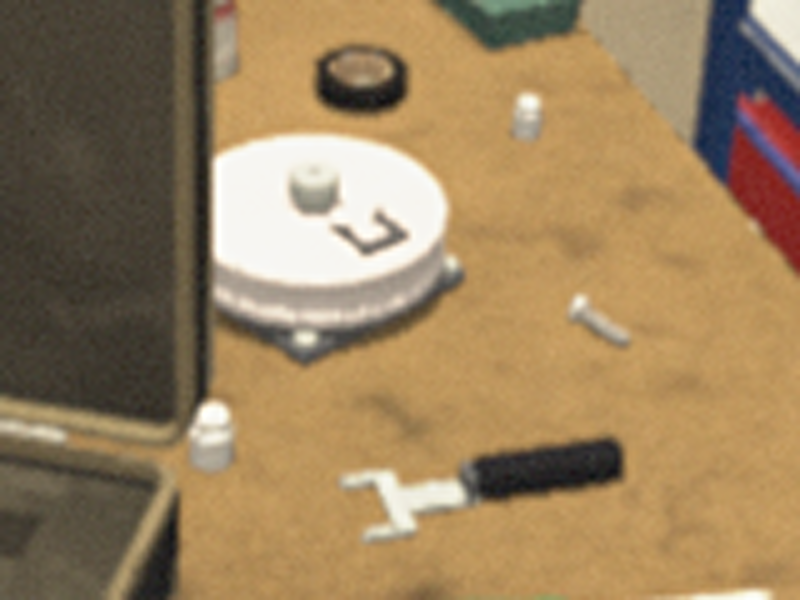

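The white-metal wheel at top px (273,209) has the dark U clip beside its axle at (264,217). The red one at (303,143) is the look-alike, so I'm leaving it. The fork lies at about (219,231), prongs toward +x. Next I fit precise poses.

```bash
cat > fit.py <<'E'
from h import *
from scipy.optimize import minimize
# parts: (polygon mm, top z mm)
CLIP=[np.array([[-17,-16.5],[-17,16.5],[-12,16.5],[-12,15.3],[8,15.3],[15,16.5],[15,13.5],[8.5,7.2],[5,12],[-12,12],[-12,-12],[5,-12],[8.5,-7.2],[15,-13.5],[15,-16.5],[8,-15.3],[-12,-15.3],[-12,-16.5]])]
B=lambda x0,x1,y0,y1:np.array([[x0,y0],[x1,y0],[x1,y1],[x0,y1]],float)
HANDLE=[B(-55,25,-9,9)]; STEEL=[B(25,60,-8,8),B(60,70,-23,23),B(70,87,18.2,23),B(70,87,-23,-18.2)]
def render(c,polys,ztop,zbot,pose,box,S=8):
    x,y,a=pose; Rm=np.array([[np.cos(a),-np.sin(a)],[np.sin(a),np.cos(a)]])
    im=np.zeros(((box[3]-box[1])*S,(box[2]-box[0])*S),np.float32)
    for p in polys:
        w=p/1000@Rm.T+[x,y]; q=[]
        n=len(w)
        for z in (ztop,zbot):
            X=np.c_[w,np.full(n,z)]@np.array(c["R"]).T+np.array(c["t"])
            q.append(np.c_[c["fx"]*X[:,0]/X[:,2]+c["cx"],c["fy"]*X[:,1]/X[:,2]+c["cy"]])
        fills=q+[np.array([q[0][i],q[0][(i+1)%n],q[1][(i+1)%n],q[1][i]]) for i in range(n)]
        for f in fills:
            f=(f-[box[0],box[1]]+.5)*S-.5
            cv2.fillPoly(im,[(f*16).round().astype(np.int32)],1.,shift=4)
    im=cv2.GaussianBlur(im,(0,0),.4*S)
    return cv2.resize(im,(box[2]-box[0],box[3]-box[1]),interpolation=cv2.INTER_AREA)
def fit(c,layers,pose0,box,mask=None):
    I=c["frame"][box[1]:box[3],box[0]:box[2]].astype(float).mean(2)
    m=np.ones(I.shape,bool) if mask is None else mask[box[1]:box[3],box[0]:box[2]]
    def cost(s):
        pose=np.array(pose0)+np.array(s)*[.001,.001,.02]
        A=np.stack([np.ones(I.shape)]+[render(c,P,zt,zb,pose,box) for P,zt,zb in layers],-1)[m]
        k,*_=np.linalg.lstsq(A,I[m],rcond=None)
        return np.mean((A@k-I[m])**2)
    best=min((minimize(cost,[dx,0,da],method="Nelder-Mead",options=dict(initial_simplex=[[dx,0,da],[dx+4,0,da],[dx,4,da],[dx,0,da+6]],maxiter=150)) for dx in(-3,3) for da in(-6,6)),key=lambda r:r.fun)
    return np.array(pose0)+best.x*[.001,.001,.02],best.fun,np.var(I[m])
E
python3 - <<'E'
from fit import *
a=capture("top");b=capture("side")
for n,c,whl,ax,cb,fb in(("top",a,(248,186,298,232),(140+533/4-.5,110+395/4-.5),(140+495/4-.5,110+430/4-.5),(205,208,235,255)),("side",b,None,(200+315/5-.5,140+172/5-.5),(200+372/5-.5,140+233/5-.5),(262,222,330,252))):
  print(n,"axle head",world(c,[ax],.072).round(4))
  cl=world(c,[cb],.056)[0]; A=world(c,[ax],.072)[0]
  d=A-cl; R=np.array(c["R"])
  # mask: disc of 0.068 minus head 0.022 around axle
  W=world(c,np.stack(np.meshgrid(np.arange(512),np.arange(384)),-1).reshape(-1,2),.05).reshape(384,512,3)
  r=np.hypot(W[...,0]-A[0],W[...,1]-A[1]); rc=np.hypot(W[...,0]-cl[0],W[...,1]-cl[1])
  box=(int(cb[0])-16,int(cb[1])-14,int(cb[0])+16,int(cb[1])+14)
  hd=np.zeros((384,512),bool); 
  for z in(.058,.064,.072):
    Wz=world(c,np.stack(np.meshgrid(np.arange(512),np.arange(384)),-1).reshape(-1,2),z).reshape(384,512,3)
    hd|=np.hypot(Wz[...,0]-A[0],Wz[...,1]-A[1])<.019
  m=(r<.068)&~hd&(rc<.035)
  print(" clip guess",cl.round(4)," fit",fit(c,[(CLIP,.056,.05)],(cl[0],cl[1],np.arctan2(d[1],d[0])),box,m))
  print(" fork",fit(c,[(HANDLE,.022,0),(STEEL,.006,0)],(.482,.093,.2),fb))
  p=world(c,np.argwhere((c["frame"].min(2)>150)&(r<.1))[:,::-1],.05)
  g=c["frame"].astype(int).min(2)
  cnt=max(cv2.findContours(((g>140)&(r<.1)).astype(np.uint8),0,1)[0],key=len)[:,0]
  w=world(c,cnt,.05)[:,:2]
  from scipy.optimize import least_squares
  s=least_squares(lambda q:np.hypot(*(w-q[:2]).T)-q[2],[A[0],A[1],.075],loss="soft_l1",f_scale=.001)
  print(" wheel circle",s.x.round(4))
z=pts(a,a["z_map"]>0)
for x0,x1,y0,y1 in((.1,.3,.3,.7),(.3,.45,.1,.7),(.45,.55,.1,.5),(.55,.65,0,.3),(.35,.5,-.25,.1)):
  k=(z[:,0]>x0)&(z[:,0]<x1)&(z[:,1]>y0)&(z[:,1]<y1); print((x0,x1,y0,y1),z[k,2].max() if k.any() else None)
E
```

```text
top axle head [[ 0.5757 -0.1013  0.072 ]]
 clip guess [ 0.5458 -0.0682  0.056 ]  fit (array([ 0.54624051, -0.06965841, -0.99626672]), np.float64(185.43580458822296), np.float64(1363.7994529187365))
 fork (array([0.48057679, 0.09062118, 0.21307747]), np.float64(103.31396299547868), np.float64(1200.949698986749))
 wheel circle [ 0.5759 -0.1012  0.0735]
side axle head [[ 0.5746 -0.0985  0.072 ]]
 clip guess [ 0.5448 -0.0605  0.056 ]  fit (array([ 0.54540538, -0.06763833, -1.018099  ]), np.float64(273.25745046745175), np.float64(1808.9538188851586))
 fork (array([0.47995935, 0.09198845, 0.16474753]), np.float64(225.68732995870243), np.float64(1644.5205882085947))
 wheel circle [ 0.5763 -0.0865  0.0843]
(0.1, 0.3, 0.3, 0.7) 0.41026464584337163
(0.3, 0.45, 0.1, 0.7) 0.021075135618398518
(0.45, 0.55, 0.1, 0.5) 0.030113877379181146
(0.55, 0.65, 0, 0.3) 0.4153631847492387
(0.35, 0.5, -0.25, 0.1) 0.028603905170496373
```

```bash
python3 - <<'E'
from fit import *
s=sense(); print(s["ee_rot"],s["tcp_pos"],s["gripper_width"])
for n in("top","side"):
  c=capture(n); z=pts(c,c["z_map"]>0)
  k=(z[:,2]>.06)&(z[:,0]>.3)&(z[:,0]<.8)&(z[:,1]>-.1)&(z[:,1]<.5); z=z[k]
  for y in np.arange(-.1,.5,.05):
    q=z[(z[:,1]>=y)&(z[:,1]<y+.05)]
    if len(q): i=q[:,0].argmin(); print(n,round(y,2),q[i].round(3),"ymin",q[:,1].min().round(3),"zmax",q[:,2].max().round(3))
E
```

```text
[[ 9.60559477e-01 -2.78074615e-01  9.96343357e-06]
 [-2.78074614e-01 -9.60559475e-01 -6.34566585e-05]
 [ 2.72161564e-05  5.81833167e-05 -9.99999998e-01]] [0.17378059 0.60032139 0.24153671] 0.9992057576014781
top -0.1 [ 0.528 -0.071  0.061] ymin -0.099 zmax 0.078
top 0.05 [0.639 0.1   0.398] ymin 0.051 zmax 0.417
top 0.1 [0.63  0.107 0.389] ymin 0.1 zmax 0.42
top 0.15 [0.643 0.15  0.173] ymin 0.15 zmax 0.173
top 0.2 [0.662 0.202 0.078] ymin 0.2 zmax 0.085
top 0.25 [0.676 0.253 0.077] ymin 0.25 zmax 0.085
top 0.3 [0.69  0.3   0.074] ymin 0.3 zmax 0.084
top 0.35 [0.707 0.357 0.078] ymin 0.35 zmax 0.085
top 0.4 [0.721 0.401 0.078] ymin 0.4 zmax 0.084
top 0.45 [0.738 0.458 0.081] ymin 0.45 zmax 0.084
side -0.1 [ 0.562 -0.096  0.066] ymin -0.1 zmax 0.073
side 0.05 [0.656 0.098 0.409] ymin 0.056 zmax 0.414
side 0.1 [0.63  0.11  0.394] ymin 0.1 zmax 0.417
side 0.15 [0.642 0.151 0.175] ymin 0.15 zmax 0.373
side 0.2 [0.659 0.204 0.079] ymin 0.2 zmax 0.08
side 0.25 [0.676 0.257 0.077] ymin 0.25 zmax 0.079
side 0.3 [0.689 0.301 0.073] ymin 0.3 zmax 0.08
side 0.35 [0.705 0.352 0.075] ymin 0.35 zmax 0.081
side 0.4 [0.72  0.401 0.076] ymin 0.4 zmax 0.081
side 0.45 [0.736 0.455 0.074] ymin 0.45 zmax 0.08
```

Request:
drive_tool([
  [100, 20, -34, -8, 0, 0, 0.12],
  [100, 20, -34, -8, 0, 0, 0.12],
  [100, 20, -34, -8, 0, 0, 0.12],
  [100, 20, -34, -8, 0, 0, 0.117],
  [100, 20, -34, -8, 0, 0, 0],
])

```text
time_s: 1.72
tcp_pos: [0.2743, 0.4287, 0.2014]
ee_rot: [[0.98, 0.199, 0.0], [0.199, -0.98, 0.001], [0.0, -0.0, -1.0]]
wrist_force: [0.5, 0.6, 0.1]
gripper_width: 1.0
gripper_force: 0.0
```

Request:
drive_tool([
  [100, 20, -34, -8, 0, 0, 0],
  [100, 20, -34, -8, 0, 0, 0],
  [100, 20, -34, -8, 0, 0, 0],
  [100, 20, -34, -8, 0, 0, 0],
  [100, 20, -34, -8, 0, 0, 0],
])

```text
time_s: 2.13
tcp_pos: [0.3744, 0.2588, 0.1617]
ee_rot: [[0.981, 0.195, 0.001], [0.195, -0.981, 0.001], [0.001, -0.001, -1.0]]
wrist_force: [0.7, 0.1, 0.2]
gripper_width: 1.0
gripper_force: 0.0
```

Request:
drive_tool([
  [100, 21, -34, -8, 0, 0, 0],
  [100, 21, -34, -8, 0, 0, 0],
  [100, 21, -34, -8, 0, 0, 0],
  [100, 22, -34, -8, 0, 0, 0],
  [100, 21.5, -33.5, -8, 0, 0, 0],
])

```text
time_s: 2.55
tcp_pos: [0.4813, 0.0891, 0.1216]
ee_rot: [[0.981, 0.194, 0.001], [0.194, -0.981, 0.0], [0.001, -0.0, -1.0]]
wrist_force: [0.0, 0.7, -0.1]
gripper_width: 0.997
gripper_force: 0.0
```

Request:
drive_tool([
  [100, 0, 0, -30, 0, 0, 0],
  [100, 0, 0, -30, 0, 0, 0],
  [100, 0, 0, -25, 0, 0, 0],
  [100, 0, 0, -10, 0, 0, 0],
  [100, 0, 0, -4, 0, 0, 0],
])

```text
time_s: 2.97
tcp_pos: [0.4792, 0.09, 0.0205]
ee_rot: [[0.981, 0.193, -0.004], [0.193, -0.981, -0.002], [-0.004, 0.001, -1.0]]
wrist_force: [-0.4, -0.9, -0.0]
gripper_width: 0.999
gripper_force: 0.0
```

Request:
drive_tool([
  [0, 0, 0, 0, 0, 0, 0],
  [0, 0, 0, 0, 0, 0, 0],
  [0, 0, 0, 0, 0, 0, 0],
  [0, 0, 0, 0, 0, 0, 0],
  [0, 0, 0, 0, 0, 0, 0],
])

```text
time_s: 3.38
tcp_pos: [0.4808, 0.0913, 0.0235]
ee_rot: [[0.981, 0.194, 0.002], [0.194, -0.981, 0.001], [0.002, -0.001, -1.0]]
wrist_force: [-0.0, -0.3, 0.3]
gripper_width: 0.706
gripper_force: 0.0
```

Request:
drive_tool([
  [0, 0, 0, 0, 0, 0, 0],
  [0, 0, 0, 0, 0, 0, 0],
  [0, 0, 0, 0, 0, 0, 0],
  [0, 0, 0, 0, 0, 0, 0],
])

```text
time_s: 3.72
tcp_pos: [0.4803, 0.0909, 0.0227]
ee_rot: [[0.981, 0.194, 0.0], [0.194, -0.981, 0.0], [0.0, -0.0, -1.0]]
wrist_force: [-0.2, 0.3, -0.3]
gripper_width: 0.399
gripper_force: 0.0
```

Request:
drive_tool([
  [0, 0, 0, -1, 0, 0, 0],
  [0, 0, 0, 0, 0, 0, 0],
  [0, 0, 0, 0, 0, 0, 0],
  [0, 0, 0, 0, 0, 0, 0],
  [0, 0, 0, 0, 0, 0, 0],
])

```text
time_s: 4.13
tcp_pos: [0.4801, 0.0908, 0.0214]
ee_rot: [[0.981, 0.194, -0.0], [0.194, -0.981, -0.0], [-0.0, 0.0, -1.0]]
wrist_force: [0.6, -0.4, -0.9]
gripper_width: 0.203
gripper_force: 30.0
```

Request:
drive_tool([
  [0, 0, 0, 10, 0, 0, 0],
  [0, 0, 0, 25, 0, 0, 0],
  [0, 0, 0, 30, 0, 0, 0],
  [0, 0, 0, 20, 0, 0, 0],
  [0, 0, 0, 0, 0, 0, 0],
])

```text
time_s: 4.55
tcp_pos: [0.4829, 0.092, 0.1107]
ee_rot: [[0.981, 0.195, 0.008], [0.195, -0.981, 0.004], [0.009, -0.002, -1.0]]
wrist_force: [0.9, 0.0, -0.5]
gripper_width: 0.204
gripper_force: 30.0
```

Request:
drive_tool([
  [0, 0.5, -6.7, 0, 0, 0, -0.12],
  [0, 0.5, -6.7, 0, 0, 0, -0.12],
  [0, 0.5, -6.7, 0, 0, 0, -0.12],
  [0, 0.5, -6.7, 0, 0, 0, -0.12],
  [0, 0.5, -6.7, 0, 0, 0, -0.12],
])

```text
time_s: 4.97
tcp_pos: [0.482, 0.0568, 0.1055]
ee_rot: [[0.917, -0.4, -0.002], [-0.4, -0.917, -0.0], [-0.002, 0.001, -1.0]]
wrist_force: [0.3, 0.0, -0.6]
gripper_width: 0.203
gripper_force: 30.0
```

Request:
drive_tool([
  [0, 0, -6.7, -3, 0, 0, -0.12],
  [0, 0, -6.7, -4, 0, 0, -0.12],
  [0, 0, -6.7, -4, 0, 0, -0.12],
  [0, 0, -6.7, -4, 0, 0, -0.12],
  [0, 0, -6.7, -4, 0, 0, -0.116],
])

```text
time_s: 5.38
tcp_pos: [0.482, 0.0233, 0.0864]
ee_rot: [[0.534, -0.845, -0.002], [-0.845, -0.534, -0.0], [-0.001, 0.002, -1.0]]
wrist_force: [-0.7, -0.1, -0.3]
gripper_width: 0.208
gripper_force: 30.0
```

Request:
drive_tool([
  [0, 0, 0, 0, 0, 0, 0],
  [0, 0, 0, 0, 0, 0, 0],
])

```text
time_s: 5.55
tcp_pos: [0.4821, 0.0235, 0.0867]
ee_rot: [[0.541, -0.841, -0.002], [-0.841, -0.541, -0.001], [-0.001, 0.002, -1.0]]
wrist_force: [0.9, -0.2, -0.4]
gripper_width: 0.205
gripper_force: 30.0
```

```bash
cat > look.py <<'E'
from fit import *
import sys
def look(tag,clip0,view=True,box=True):
    s=sense(); p=s["tcp_pos"]; R=s["ee_rot"]; yaw=np.arctan2(R[1][0],R[0][0]); zf=p[2]-.0214
    print("t",s["time_s"],"tcp",np.round(p,4),"yaw",yaw.round(3),"tilt",np.round([R[2][0],R[2][1]],4),"F",np.round(s["wrist_force"],1))
    AX={"top":np.array([.5757,-.1013]),"side":np.array([.5746,-.0985])}
    for n in("top","side"):
        c=capture(n); P=np.array([p[0],p[1],zf]); 
        tip=P+[.07*np.cos(yaw),.07*np.sin(yaw),0]; q=np.array(c["R"])@tip+c["t"]; u=int(c["fx"]*q[0]/q[2]+c["cx"]);v=int(c["fy"]*q[1]/q[2]+c["cy"])
        save(c,f"{tag}_{n}.png",(u-45,v-35,u+45,v+35),6)
        W=np.stack(np.meshgrid(np.arange(512),np.arange(384)),-1).reshape(-1,2)
        def disc(xy,r,z): w=world(c,W,z).reshape(384,512,3); return np.hypot(w[...,0]-xy[0],w[...,1]-xy[1])<r
        hd=disc(AX[n],.019,.058)|disc(AX[n],.019,.064)|disc(AX[n],.019,.072)
        m=disc(AX[n],.068,.05)&disc(clip0,.036,.05)&~hd
        A=np.argwhere(m); bx=(A[:,1].min(),A[:,0].min(),A[:,1].max()+1,A[:,0].max()+1)
        f=fit(c,[(CLIP,.056,.05),(STEEL,zf+.006,zf)],clip0,bx,m) if 0 else None
    return
E
python3 -c "
from look import *
look('pre',(.5460,-.069,-1.0))"
```

```text
t 5.55 tcp [0.4821 0.0235 0.0867] yaw -0.999 tilt [-0.0005  0.0019] F [ 0.9 -0.2 -0.4]
```

```bash
cat > two.py <<'E'
import cv2,sys,numpy as np
t=sys.argv[1]
a,b=[cv2.resize(cv2.imread(f"pics/{t}_{n}.png"),(400,311)) for n in("top","side")]
cv2.imwrite(f"pics/{t}_2.png",np.hstack([a,b]))
E
python3 two.py pre
```

```text
(no output)
```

View pics/pre_2.png

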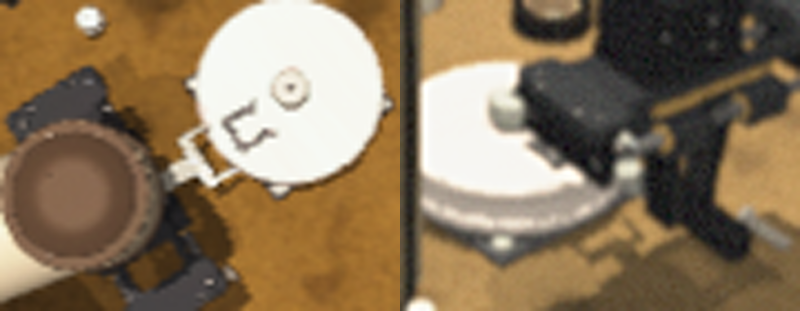

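The top view shows the prong tips at (200,130) and (240,170), a few mm short of the clip back (226,122)–(245,150). The clip is about 3 mm to the fork's +y side, which matches the numbers. I shift and lower.

Request:
drive_tool([
  [0, 2.9, 1.8, -4, 0, 0, 0],
  [0, 0, 0, -4, 0, 0, 0],
  [0, 0, 0, -3, 0, 0, 0],
  [0, 0, 0, 0, 0, 0, 0],
])

```text
time_s: 5.98
tcp_pos: [0.4851, 0.0257, 0.0757]
ee_rot: [[0.54, -0.842, -0.002], [-0.842, -0.54, -0.001], [-0.001, 0.002, -1.0]]
wrist_force: [0.1, -0.9, -1.3]
gripper_width: 0.209
gripper_force: 30.0
```

```bash
cat > m.py <<'E'
from fit import *
s=sense(); p=np.array(s["tcp_pos"]); R=s["ee_rot"]; yaw=np.arctan2(R[1][0],R[0][0]); zf=p[2]-.0214
print("tcp",p.round(4),"zf",zf.round(4),"yaw",yaw.round(3),"F",np.round(s["wrist_force"],1))
c=capture("top")
W=np.stack(np.meshgrid(np.arange(512),np.arange(384)),-1).reshape(-1,2)
AX=np.array([.5757,-.1013])
def fr(z,o): w=world(c,W,z).reshape(384,512,3)[...,:2]-o[:2]; return np.stack([w[...,0]*np.cos(yaw)+w[...,1]*np.sin(yaw),-w[...,0]*np.sin(yaw)+w[...,1]*np.cos(yaw)],-1)
ax=fr(.05,AX); rad=np.hypot(ax[...,0],ax[...,1])
hd=np.zeros(rad.shape,bool)
for z in(.058,.065,.072): h=fr(z,AX); hd|=np.hypot(h[...,0],h[...,1])<.0195
f=fr(zf+.003,p)
def run(layers,p0,m):
    A=np.argwhere(m); return fit(c,layers,p0,(A[:,1].min(),A[:,0].min(),A[:,1].max()+1,A[:,0].max()+1),m)
def inf(o,q):
    d=np.array(q[:2])-o[:2]; return np.round([1000*(d[0]*np.cos(yaw)+d[1]*np.sin(yaw)),1000*(-d[0]*np.sin(yaw)+d[1]*np.cos(yaw)),np.degrees(q[2]-yaw)],2)
# fork steel against the bench
mf=(f[...,0]>.045)&(f[...,0]<.1)&(abs(f[...,1])<.035)&(rad>.08)
if mf.sum()>40: r=run([(STEEL,zf+.006,zf)],(p[0],p[1],yaw),mf); print("fork fit in tool frame",inf(p,r[0]),r[1:])
mc=(rad<.07)&~hd&(ax[...,0]<.0)&(abs(ax[...,1])<.04)
import sys
g=(float(sys.argv[1])/1000,float(sys.argv[2])/1000,np.radians(float(sys.argv[3]))) # guess in tool frame
c0=(p[0]+g[0]*np.cos(yaw)-g[1]*np.sin(yaw),p[1]+g[0]*np.sin(yaw)+g[1]*np.cos(yaw),yaw+g[2])
mc&=np.hypot(fr(.056,np.array(c0))[...,0]+.001,fr(.056,np.array(c0))[...,1])<.03
r=run([(CLIP,.056,.05)],c0,mc); print("clip world",r[0].round(4),"tool frame",inf(p,r[0]),r[1:])
print("axle in tool frame",inf(p,[*AX,yaw]))
if len(sys.argv)>4:
    t=p[:2]+.09*np.array([np.cos(yaw),np.sin(yaw)]); q=np.array(c["R"])@[*t,.05]+c["t"]; u=int(c["fx"]*q[0]/q[2]+c["cx"]);v=int(c["fy"]*q[1]/q[2]+c["cy"])
    save(c,sys.argv[4],(u-30,v-24,u+30,v+24),12)
E
python3 m.py 110 0 0 eng1.png
```

```text
tcp [0.4851 0.0257 0.0757] zf 0.0543 yaw -1.0 F [ 0.1 -0.9 -1.3]
fork fit in tool frame [-1.91  1.71 -0.49] (np.float64(366.2193764317185), np.float64(3649.1778213285365))
clip world [ 0.5462 -0.0694 -1.008 ] tool frame [ 1.1304e+02  2.0000e-02 -4.4000e-01] (np.float64(219.8617441953266), np.float64(1567.226463474807))
axle in tool frame [155.79   7.66   0.  ]
```

View pics/eng1.png

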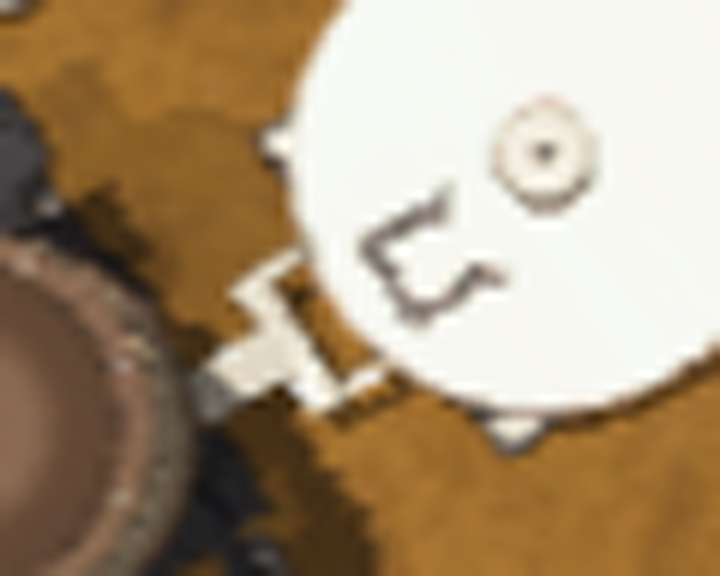

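The prong tips are at (300,255) and (385,370), square to the clip back (367,245)–(418,315). The fork is about 1 mm too far to +y. I correct that, lower and advance.

Request:
drive_tool([
  [0, -0.8, -0.5, -1.5, 0, 0, 0],
  [0, 0, 0, -1, 0, 0, 0],
  [0, 4, -6.3, 0, 0, 0, 0],
  [0, 4, -6.3, 0, 0, 0, 0],
  [0, 3.3, -5, 0, 0, 0, 0],
])

```text
time_s: 6.45
tcp_pos: [0.4969, 0.0069, 0.0742]
ee_rot: [[0.54, -0.842, 0.001], [-0.842, -0.54, 0.0], [0.0, -0.001, -1.0]]
wrist_force: [-0.3, 0.7, -0.7]
gripper_width: 0.201
gripper_force: 30.0
```

```bash
python3 m.py 92 1 0 eng2.png
```

```text
tcp [0.4969 0.0069 0.0742] zf 0.0528 yaw -1.001 F [-0.3  0.7 -0.7]
fork fit in tool frame [-2.58  0.75  0.94] (np.float64(402.31487606725074), np.float64(2670.645400807382))
clip world [ 0.5462 -0.0695 -1.0078] tool frame [90.9  0.4 -0.4] (np.float64(343.6679697545435), np.float64(1493.8349942224518))
axle in tool frame [133.61   8.02   0.  ]
```

View pics/eng2.png

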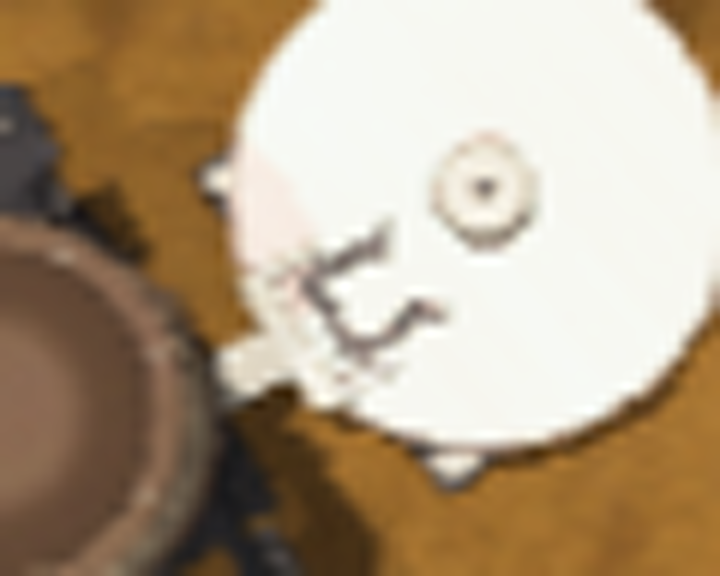

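The clip back sits centred between the prongs at (335,310), clip not moved. I seat it, then push while swinging the fork to point at the axle.

Request:
drive_tool([
  [0, 1.3, -2, -0.8, 0, 0, 0],
  [0, 1.3, -2, 0, 0, 0, 0],
  [0, 1.2, -1.9, 0, 0, 0, 0],
])

```text
time_s: 6.75
tcp_pos: [0.5, 0.0013, 0.0732]
ee_rot: [[0.539, -0.842, -0.0], [-0.842, -0.539, -0.0], [-0.0, 0.0, -1.0]]
wrist_force: [0.5, -0.9, -1.6]
gripper_width: 0.204
gripper_force: 30.0
```

Request:
drive_tool([
  [0, -0.1, -4, 0, 0, 0, 0.036],
  [0, -0.2, -4, 0, 0, 0, 0.036],
  [0, -0.3, -4, 0, 0, 0, 0.035],
  [0, -0.5, -4, 0, 0, 0, 0.035],
  [0, -0.6, -4.2, 0, 0, 0, 0.035],
])

```text
time_s: 7.17
tcp_pos: [0.4982, -0.0187, 0.0732]
ee_rot: [[0.681, -0.732, -0.0], [-0.732, -0.681, 0.0], [-0.0, 0.0, -1.0]]
wrist_force: [0.3, 0.1, -0.8]
gripper_width: 0.201
gripper_force: 30.0
```

```bash
python3 m.py 86 0 0 eng3.png
```

```text
tcp [ 0.4982 -0.0187  0.0732] zf 0.0518 yaw -0.822 F [ 0.3  0.1 -0.8]
clip world [ 0.5573 -0.0811 -0.7766] tool frame [85.97  0.83  2.59] (np.float64(417.1925664638815), np.float64(1719.5830616270177))
axle in tool frame [113.25   0.55   0.  ]
```

View pics/eng3.png

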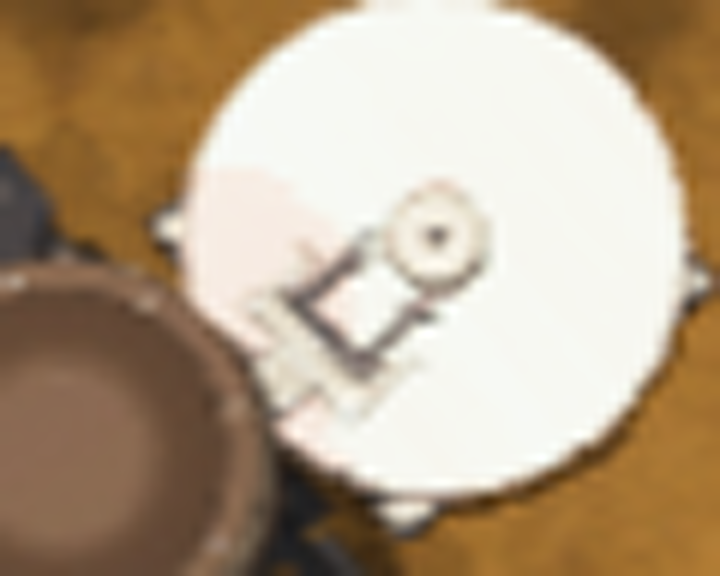

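The clip is flush on the crossbar at (335,325), its mouth facing the axle at (437,235), with lateral error under 0.5 mm. I push straight.

Request:
drive_tool([
  [0, 2.4, -2.6, 0, 0, 0, 0],
  [0, 2.4, -2.6, 0, 0, 0, 0],
  [0, 2, -2.2, 0, 0, 0, 0],
  [0, 1.7, -1.8, 0, 0, 0, 0],
  [0, 1.7, -1.8, 0, 0, 0, 0],
])

```text
time_s: 7.63
tcp_pos: [0.5068, -0.0291, 0.0729]
ee_rot: [[0.678, -0.735, -0.004], [-0.735, -0.678, 0.001], [-0.004, 0.002, -1.0]]
wrist_force: [-8.1, 9.9, 4.9]
gripper_width: 0.201
gripper_force: 30.0
```

Request:
drive_tool([
  [0, 1.4, -1.5, 0, 0, 0, 0],
  [0, 1.4, -1.5, 0, 0, 0, 0],
  [0, 1, -1.1, 0, 0, 0, 0],
  [0, 1, -1.1, 0, 0, 0, 0],
  [0, 0, 0, 0, 0, 0, 0],
])

```text
time_s: 8.05
tcp_pos: [0.5128, -0.0345, 0.0732]
ee_rot: [[0.679, -0.734, -0.001], [-0.734, -0.679, 0.0], [-0.001, 0.001, -1.0]]
wrist_force: [-1.0, 1.1, -1.7]
gripper_width: 0.205
gripper_force: 30.0
```

```bash
python3 m.py 92 0 0 eng4.png
```

```text
tcp [ 0.5128 -0.0345  0.0732] zf 0.0518 yaw -0.824 F [-1.   1.1 -1.7]
clip world [ 0.5722 -0.0965 -0.8062] tool frame [85.8   1.5   1.02] (np.float64(317.74671900009787), np.float64(1941.7527386541474))
axle in tool frame [91.77  0.81  0.  ]
```

View pics/eng4.png

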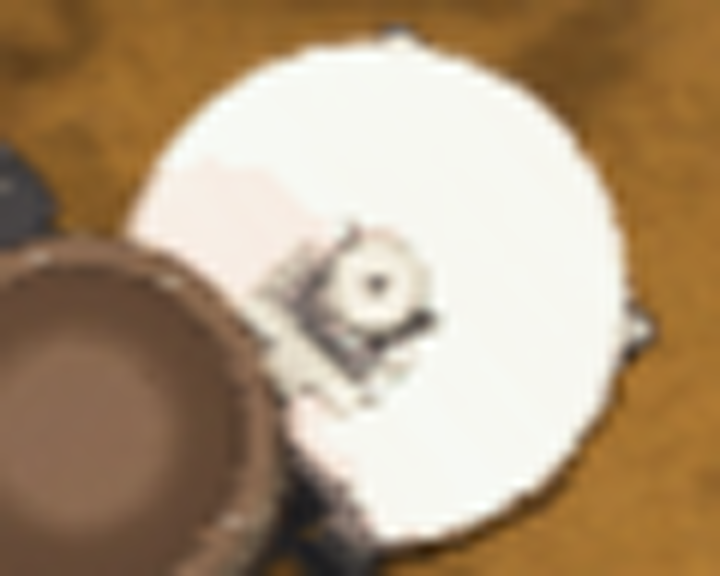

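Still unclear: the tips at (350,230) and (430,320) look a few mm short of home. I push on gently, watching the force.

Request:
drive_tool([
  [0, 1, -1.1, 0, 0, 0, 0],
  [0, 1, -1.1, 0, 0, 0, 0],
  [0, 0, 0, 0, 0, 0, 0],
])

```text
time_s: 8.35
tcp_pos: [0.5161, -0.0372, 0.0734]
ee_rot: [[0.679, -0.734, 0.001], [-0.734, -0.679, -0.0], [0.001, -0.001, -1.0]]
wrist_force: [0.3, -0.4, -0.9]
gripper_width: 0.202
gripper_force: 30.0
```

Request:
drive_tool([
  [0, 0.7, -0.7, 0, 0, 0, 0],
  [0, 0.7, -0.7, 0, 0, 0, 0],
  [0, 0, 0, 0, 0, 0, 0],
])

```text
time_s: 8.6
tcp_pos: [0.517, -0.0385, 0.0733]
ee_rot: [[0.679, -0.734, 0.0], [-0.734, -0.679, -0.0], [0.0, -0.0, -1.0]]
wrist_force: [0.4, 0.5, -0.8]
gripper_width: 0.204
gripper_force: 30.0
```

```bash
python3 m.py 88 0 0 eng5.png
```

```text
tcp [ 0.517  -0.0385  0.0733] zf 0.0519 yaw -0.824 F [ 0.4  0.5 -0.8]
clip world [ 0.5789 -0.0979 -0.7961] tool frame [85.69  5.14  1.6 ] (np.float64(279.64104695896987), np.float64(652.6912070759626))
axle in tool frame [85.96  0.48  0.  ]
```

View pics/eng5.png

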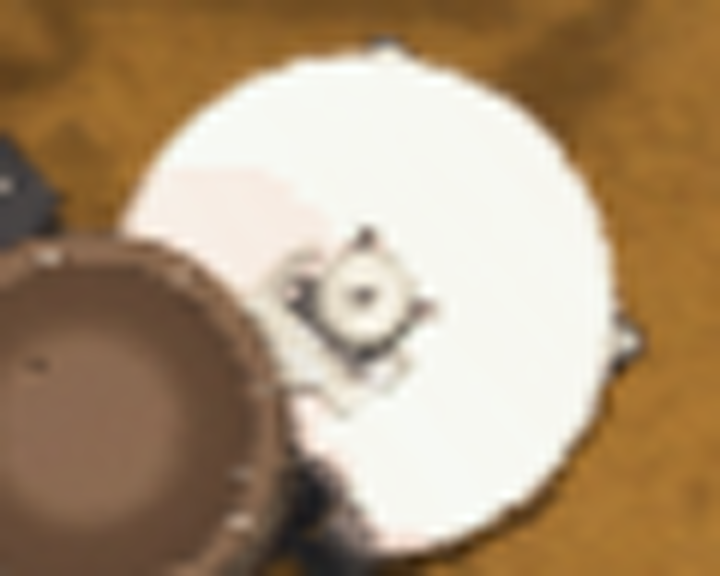

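The tips at (365,238) and (428,308) now stand beyond the head by the right amount, so the clip looks home. A light extra push confirms whether it meets firm resistance.

Request:
drive_tool([
  [0, 0.7, -0.7, 0, 0, 0, 0],
  [0, 0, 0, 0, 0, 0, 0],
  [0, 0, 0, 0, 0, 0, 0],
])

```text
time_s: 8.9
tcp_pos: [0.5174, -0.0391, 0.0733]
ee_rot: [[0.679, -0.734, 0.0], [-0.734, -0.679, 0.0], [0.0, -0.0, -1.0]]
wrist_force: [0.0, -0.8, -1.1]
gripper_width: 0.204
gripper_force: 30.0
```

Request:
drive_tool([
  [0, 0.7, -0.7, 0, 0, 0, 0],
  [0, 0, 0, 0, 0, 0, 0],
  [0, 0, 0, 0, 0, 0, 0],
])

```text
time_s: 9.15
tcp_pos: [0.5175, -0.0395, 0.0732]
ee_rot: [[0.679, -0.734, -0.001], [-0.734, -0.679, 0.0], [-0.001, 0.001, -1.0]]
wrist_force: [-2.2, 3.3, 0.1]
gripper_width: 0.207
gripper_force: 30.0
```

Request:
drive_tool([
  [0, 0.7, -0.7, 0, 0, 0, 0],
  [0, 0, 0, 0, 0, 0, 0],
  [0, 0, 0, 0, 0, 0, 0],
])

```text
time_s: 9.4
tcp_pos: [0.5176, -0.0397, 0.0731]
ee_rot: [[0.679, -0.734, -0.002], [-0.734, -0.679, 0.001], [-0.002, 0.001, -1.0]]
wrist_force: [-4.9, 6.8, 2.1]
gripper_width: 0.203
gripper_force: 30.0
```

Request:
drive_tool([
  [0, 0.7, -0.7, 0, 0, 0, 0],
  [0, 0, 0, 0, 0, 0, 0],
  [0, 0, 0, 0, 0, 0, 0],
])

```text
time_s: 9.65
tcp_pos: [0.5176, -0.0398, 0.0731]
ee_rot: [[0.679, -0.734, -0.004], [-0.734, -0.679, 0.001], [-0.003, 0.002, -1.0]]
wrist_force: [-7.6, 10.3, 3.5]
gripper_width: 0.203
gripper_force: 30.0
```

Firm stop: 13 N with no motion, and the seat 17 mm from the axis, so the clip is home. I back off and return the fork to its old spot.

Request:
drive_tool([
  [0, -2.5, 2.6, 0, 0, 0, 0],
  [0, -4, 4.3, 0, 0, 0, 0],
  [0, -6, 6.5, 0, 0, 0, 0],
  [0, -8, 8.6, 0, 0, 0, 0],
  [0, -9, 9.7, 0, 0, 0, 0],
])

```text
time_s: 10.07
tcp_pos: [0.4894, -0.0091, 0.0732]
ee_rot: [[0.679, -0.734, 0.0], [-0.734, -0.679, -0.0], [0.0, -0.0, -1.0]]
wrist_force: [-0.5, 0.6, -1.5]
gripper_width: 0.202
gripper_force: 30.0
```

Request:
drive_tool([
  [0, 0, 4, 20, 0, 0, 0],
  [0, 0, 10, 20, 0, 0, 0.12],
  [0, 0, 10, 0, 0, 0, 0.12],
  [0, 0, 10, 0, 0, 0, 0.12],
  [0, 0, 10, 0, 0, 0, 0.12],
])

```text
time_s: 10.48
tcp_pos: [0.4894, 0.0354, 0.1138]
ee_rot: [[0.944, -0.331, 0.001], [-0.331, -0.944, 0.0], [0.001, -0.001, -1.0]]
wrist_force: [-1.2, 0.4, -1.3]
gripper_width: 0.202
gripper_force: 30.0
```

Request:
drive_tool([
  [0, 0, 10, 0, 0, 0, 0.12],
  [0, 0, 10, 0, 0, 0, 0.12],
  [0, 0, 10, 0, 0, 0, 0.12],
  [0, 0, 10, 0, 0, 0, 0.12],
  [0, 0, 10, 0, 0, 0, 0.06],
])

```text
time_s: 10.9
tcp_pos: [0.4892, 0.0853, 0.1132]
ee_rot: [[0.98, 0.2, -0.0], [0.2, -0.98, -0.0], [-0.0, 0.0, -1.0]]
wrist_force: [0.1, -0.3, -0.8]
gripper_width: 0.207
gripper_force: 30.0
```

Request:
drive_tool([
  [0, 0, 0, 0, 0, 0, 0],
  [0, 0, 0, 0, 0, 0, 0],
])

```text
time_s: 11.07
tcp_pos: [0.4894, 0.0849, 0.1132]
ee_rot: [[0.981, 0.194, -0.0], [0.194, -0.981, -0.0], [-0.0, 0.0, -1.0]]
wrist_force: [0.1, 0.5, -0.9]
gripper_width: 0.208
gripper_force: 30.0
```

Request:
drive_tool([
  [0, -4, 3, -30, 0, 0, 0],
  [0, -5, 3, -30, 0, 0, 0],
  [0, 0, 0, -20, 0, 0, 0],
  [0, 0, 0, -8, 0, 0, 0],
  [0, 0, 0, -2, 0, 0, 0],
])

```text
time_s: 11.48
tcp_pos: [0.4799, 0.0896, 0.0219]
ee_rot: [[0.981, 0.194, -0.003], [0.194, -0.981, -0.002], [-0.004, 0.001, -1.0]]
wrist_force: [0.3, 0.1, 0.2]
gripper_width: 0.204
gripper_force: 30.0
```

Request:
drive_tool([
  [0, 0, 0, 0, 0, 0, 0],
  [0, 0, 0, -1, 0, 0, 0],
  [0, 0, 0, 0, 0, 0, 0],
])

```text
time_s: 11.73
tcp_pos: [0.482, 0.0909, 0.0234]
ee_rot: [[0.981, 0.195, 0.003], [0.195, -0.981, 0.001], [0.003, -0.001, -1.0]]
wrist_force: [-0.7, -0.5, -0.9]
gripper_width: 0.203
gripper_force: 30.0
```

Another 1.5 mm down, then release.

Request:
drive_tool([
  [0, 0, 0, -1, 0, 0, 0],
  [0, 0, 0, -0.7, 0, 0, 0],
  [0, 0, 0, 0, 0, 0, 0],
  [0, 0, 0, 0, 0, 0, 0],
])

```text
time_s: 12.07
tcp_pos: [0.4816, 0.0908, 0.0214]
ee_rot: [[0.981, 0.195, 0.001], [0.195, -0.981, 0.001], [0.002, -0.0, -1.0]]
wrist_force: [-1.1, -0.5, 4.4]
gripper_width: 0.201
gripper_force: 30.0
```

Request:
drive_tool([
  [60, 0, 0, 0, 0, 0, 0],
  [60, 0, 0, 0, 0, 0, 0],
  [60, 0, 0, 0, 0, 0, 0],
  [60, 0, 0, 0, 0, 0, 0],
  [60, 0, 0, 0, 0, 0, 0],
])

```text
time_s: 12.48
tcp_pos: [0.4809, 0.0905, 0.0204]
ee_rot: [[0.981, 0.195, -0.0], [0.195, -0.981, -0.0], [-0.0, 0.0, -1.0]]
wrist_force: [0.5, 0.2, -0.3]
gripper_width: 0.496
gripper_force: 0.0
```

Request:
drive_tool([
  [60, 0, 0, 0, 0, 0, 0],
  [60, 0, 0, 15, 0, 0, 0],
  [60, 0, 0, 35, 0, 0, 0],
  [60, 0, 0, 40, 0, 0, 0],
  [60, 0, 0, 40, 0, 0, 0],
])

```text
time_s: 12.9
tcp_pos: [0.4802, 0.0901, 0.1515]
ee_rot: [[0.981, 0.195, -0.002], [0.195, -0.981, -0.001], [-0.002, 0.001, -1.0]]
wrist_force: [2.0, 1.3, 0.2]
gripper_width: 0.6
gripper_force: 0.0
```

Request:
drive_tool([
  [60, -20, 34, 10, 0, 0, 0],
  [60, -20, 34, 10, 0, 0, 0],
  [60, -20, 34, 10, 0, 0, 0],
  [60, -20, 34, 10, 0, 0, 0],
  [60, -20, 34, 0, 0, 0, 0],
])

```text
time_s: 13.32
tcp_pos: [0.3806, 0.2625, 0.1928]
ee_rot: [[0.981, 0.195, 0.003], [0.195, -0.981, 0.003], [0.004, -0.003, -1.0]]
wrist_force: [-0.1, 0.4, 0.5]
gripper_width: 0.605
gripper_force: 0.0
```

```bash
python3 - <<'E'
from h import *
a=capture("top");b=capture("side")
p=cv2.resize(a["frame"][185:245,205:300],None,fx=4.2,fy=4.2,interpolation=2)
q=cv2.resize(b["frame"][155:255,230:332],(399,390),interpolation=2)
o=np.zeros((390,800,3),np.uint8);o[:p.shape[0],:p.shape[1]]=p;o[:,401:]=q
cv2.imwrite("pics/end.png",o[:,:,::-1])
from fit import *
print(fit(a,[(HANDLE,.022,0),(STEEL,.006,0)],(.482,.093,.2),(205,208,235,255)))
for c in(a,b):
  for l in("clip","fork"): print(l,[(round(r["p"],2),r["xy"],np.median(pts(c,r["region"]),0).round(3)) for r in masks_of(l,c)[:1]])
E
```

```text
(array([0.48196689, 0.09104973, 0.207607  ]), np.float64(98.91303498108326), np.float64(1227.0365544433823))
clip []
fork [(0.72, [220.2, 232.1], array([0.485, 0.09 , 0.021]))]
clip [(0.54, [259.2, 184.1], array([ 0.582, -0.09 ,  0.052]))]
fork [(0.76, [297.7, 235.7], array([0.491, 0.098, 0.008]))]
```

View pics/end.png

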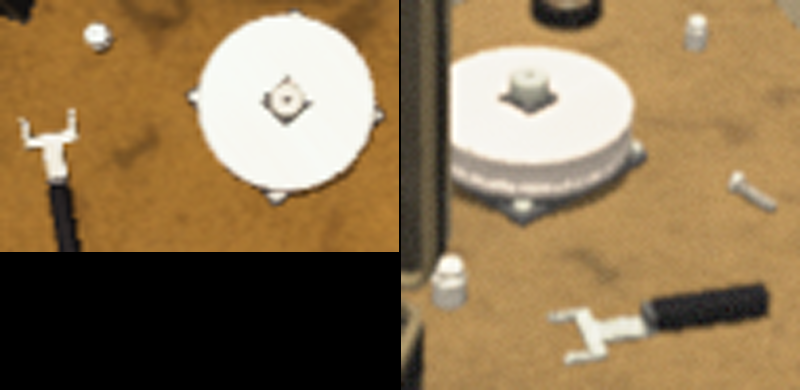

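The clip's four corners stand evenly round the axle head at (287,100), so it is home. The fork lies flat where it was, and the arm is clear.

Request:
drive_tool([
  [60, 0, 0, 0, 0, 0, 0],
  [60, 0, 0, 0, 0, 0, 0],
  [60, 0, 0, 0, 0, 0, 0],
])

```text
time_s: 13.87
tcp_pos: [0.3815, 0.2596, 0.1904]
ee_rot: [[0.981, 0.193, -0.0], [0.193, -0.981, -0.0], [-0.0, 0.0, -1.0]]
wrist_force: [0.3, 0.6, -0.2]
gripper_width: 0.599
gripper_force: 0.0
```

```bash
python3 -c "
from station import *
print(finish_job())"
```

```text
the job is handed in; nothing more can be done
None
```

The clip was pushed into the axle groove with the fork tool and looks fully home in the final pictures; the fork is back flat on the bench, and I handed the job in at about 14 s of the 48 s allowed (no verdict was returned).

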